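# Lay out a spot-test station

### The arm

A 6-joint arm with a two-finger parallel gripper is mounted at the origin on a cart in front of the work surface, level with it; the furniture and walls round the work are solid. World frame = base frame: x ahead of the robot, y to its left, z up, the work surface at z = 0. Lengths are in m, angles in rad, forces in N, time in s.
With the tool pointing down it reaches from about 0.425 to 1.125 m from the base axis. Payload 14.9 kg.
Tool frame: the origin (TCP) lies on the centre line of the jaws, within the pads' length; the fingertips stand 11 mm ahead of it and the grasp point (between the pads) lies 8 mm behind it; z points along the fingers, x is the direction in which the jaws open and shut, and the axes are right-handed (so a half turn about z gives the same grasp; the last joint's range is limited). The gripper opens to 91 mm and grips with 3 to 60 N. Pads are 32 mm wide; open, the fingers measure 118 mm over their backs; the gripper's body (76 mm by 178 mm) begins 60 mm behind the grasp point.
Start: joints at [-1.185, 0.379, 1.734, -0, 1.028, -0.033], TCP at [0.285, -0.64, 0.225] pointing down, gripper open.
Joint ranges: [-2.77, 2.77], [-0.74, 2.19], [0, 2.66], [-1.06, 4.2], [0.31, 2.87], [-3.08, 3.08]. Speed limits (rad/s): [1.89, 1.89, 2.39, 3.14, 3.14, 3.14].

### API

Orientations are given as a 3x3 rotation matrix whose columns are the frame's x, y, z axes.
In Python, from bench import bot, kinematics, sense, eyes, nets gives the robot as it stands. Calls block until the motion is done:
- bot.reach(position, orientation): joint-space move of the TCP to a pose.
- bot.movel(position, max_speed=0.15, ori=None): straight line of the TCP; ori=None keeps the orientation; max_speed is the mean speed in m/s.
- bot.movej(angles): joint-space move.
- bot.open_jaws() and bot.close_gripper(squeeze=None): open the fingers fully, or close them until they stop; squeeze is the grip in N (None keeps the last).
- bot.sleep(seconds).
- kinematics.solve_ik(position, orientation): joint angles nearest the present ones, or None.
- sense(): the state.
- eyes.get_image(name): name is "scene" or "side" or "wrist"; returns the picture (400x640x3 uint8, red, green, blue); there is no depth.
- eyes.calibration(name): a dict with "fx", "fy", "cx", "cy" (pixels), "dist" ([k1, k2, p1, p2, k3] as OpenCV has them; the pictures are not rectified), "rvec" (rotation vector, rad) and "tvec" (3), from world to camera coordinates, as OpenCV has them. Camera axes: x right, y down, z forward; pixel columns grow to the right and rows downward; lengths in m; the calibration is good to about 2 mm. A picture is of the moment at which its call begins: read the wrist's pose just before it. calibration takes no time and is no camera call; for the wrist camera it gives the pose at the moment of the call.
A pose or a line that the arm cannot do raises bot.Unreachable and nothing moves.
- bot.sign_off(): hands the job in, once; it reports no verdict.
Trained networks look in the newest picture that a camera, given by its name, has taken for a name from the list of things; names that differ only in an ending like _2 or _b are one class to them, and where a whole thing is asked for, a point or a joint stands for the part that bears it (a point fixed in the world has none). Each returns a list of dicts, best first, with "conf" (0 to 1); they miss things now and then, are a little off and sometimes report something else, mostly with a low value. They report only what shows in the picture. A call takes as long as a camera call. They do not tell look-alikes from the thing itself.
- nets.find_in(camera, thing): "bbox" ([left, top, right, bottom] in pixels, round what is visible of it).
The state is a dict: "time_s": time; "joint_positions": joint angles; "dq": joint speeds; "effort": joint torques, N m; "tcp_pos": TCP position; "tcp_rot": TCP orientation; "wrist_force": force on the tool from outside, world axes, zero at the start; "wrist_torque": the same for the moment, N m; "opening": finger opening in m.
Only numpy, scipy, OpenCV 4.12 (cv2) and the standard library are available. Lean on these libraries where they do the work, as an engineer would, in place of code of your own. Each camera call takes 0.05 s, during which the arm holds its last target.

### The job

Set up the spot-test station on the grey bench mat: put the shallow glass dish in the middle of the white square tile, and stand the large amber bottle in the middle of the round cork disc. Stand the small dropper bottle on the mat halfway between the tile and the disc, and the clear bottle with the blue cap on the mat directly behind the tile (on the side away from the robot, square with the mat), centred on the tile and leaving a gap of about 2 cm to its back edge. Keep everything upright and do not disturb the timer and the glass stopper lying nearby.

Things in the scene. Friction and masses are not known exactly. Their poses are not given: they have to be found in the camera images.
- mat: Grey rectangular bench mat, fixed on the worktop, 190 mm deep (its x, pointing away from the robot) by 300 mm wide (its y, to the left), 3 mm thick; origin at the centre of its underside. It lies turned by up to 0.2 rad.
- tile: White square ceramic tile, 90 x 90 mm, 6 mm thick, fixed on the mat near its left or right end, edges parallel to the mat's; origin at the centre of its underside (on the mat's top), x axis as the mat's, pointing away from the robot.
- cork: Round flat cork disc, 90 mm across, 8 mm thick, fixed on the mat at the other end, in line with the tile along the mat's width (centres 190 mm apart); origin at the centre of its underside (on the mat's top).
- dish_mid (a point): Shallow round clear glass dish, loose, open side up, 60 mm across and 14 mm high, 22 g; this point is at its centre, half-way up (7 mm); z up. Grip it across its outside diameter. All loose things stand at first on the bare worktop to the right of the mat.
- amber_mid (a point): Large amber bottle with a white screw cap, loose and upright, body 48 mm across up to about 70 mm, then shoulder and cap 28 mm across, 106 mm high in all, 0.17 kg; this point is on its axis, half-way up (53 mm); z up.
- dropper_mid (a point): Small amber dropper bottle with a slim black bulb on top, loose and upright, body 33 mm across up to about 50 mm, 88 mm high in all, 0.06 kg; this point is on its axis, half-way up (44 mm); z up.
- clear_mid (a point): Clear whitish bottle with a blue screw cap, loose and upright, body 43 mm across up to about 60 mm, then shoulder and cap 25 mm across, 95 mm high in all, 0.11 kg; this point is on its axis, half-way up (47.5 mm); z up.
- timer: Grey bench timer with three buttons, 58 x 64 x 20 mm, loose, lying behind the row of bottles, in front of the big cream instrument (0.4 m tall, its front about 0.57 m ahead of the robot, to the right of the mat: keep the arm clear of it); not to be disturbed; origin at the centre of its underside.
- stopper: Ground glass stopper lying on its side, 24 x 49 x 24 mm (long along its y), loose; not to be disturbed; origin at the centre of its underside.
Mind the look-alikes: they are no part of the job. What is shaped like the part that bears dropper_mid but green or purple is not meant.

How it is judged:
At the end, for the whole second after the job is handed in: Dish flat on the tile, large amber bottle on the cork, each within 13 mm of its middle; dropper bottle on the mat halfway between tile and cork, within 15 mm; clear bottle on the mat behind the tile, within 15 mm of its centre line, 5 to 35 mm from its edge; all upright (0.1 rad), at rest (horizontal distance between dish_mid and tile below 0.013 m and z of dish_mid in the frame of tile between 0.009 and 0.017 m and horizontal distance between amber_mid and cork below 0.013 m and z of amber_mid in the frame of cork between 0.057 and 0.065 m and x of dropper_mid in the frame of mat between -0.06 and -0.03 m and y of dropper_mid in the frame of mat between -0.015 and 0.015 m and z of dropper_mid in the frame of mat between 0.043 and 0.051 m and x of clear_mid in the frame of tile between 0.0715 and 0.1015 m and y of clear_mid in the frame of tile between -0.015 and 0.015 m and z of clear_mid in the frame of tile between 0.0435 and 0.0515 m and angle between each of dish_mid, dropper_mid, amber_mid, clear_mid's own z axis and vertical below 0.1 rad and linear speed of each of dish, dropper, amber, clear below 0.02 m/s); the robot touches nothing.
It fails at once if one of the four things is tipped over (more than 0.6 rad) (angle between any of dish_mid, dropper_mid, amber_mid, clear_mid's own z axis and vertical above 0.6 rad).
It fails at once if the timer or the stopper is moved by more than 20 mm (distance of any of timer, stopper from where it was at the start of the episode above 0.02 m).
It also fails if it takes over 128 s, if anything falls off the work surface, if the arm or the gripper's body presses on something with over 40 N, if the wrist force passes 120 N, or if a joint passes its speed limit or range.

## Working session

There is one attempt and no reset: what is moved stays moved. The work goes in short steps, each a Python script; the robot and the scene stay as the last script left them, time stands still between calls to the robot, and variables do not carry over. Pictures are saved under pics/ and viewed, and the job is handed in when it is done.

```bash
mkdir -p pics; ls
python3 - <<'E'
from bench import bot, kinematics, sense, eyes, nets
import cv2,numpy as np
for c in ["scene","side","wrist"]:
    im=eyes.get_image(c); cv2.imwrite(f"pics/{c}0.png",im[:,:,::-1])
    k=eyes.calibration(c); R=cv2.Rodrigues(np.array(k["rvec"]))[0]; print(c,k["fx"],k["dist"],"campos",(-R.T@np.array(k["tvec"])).round(3),"fwd",R[2].round(2))
    for t in ["mat","tile","cork","dish_mid","amber_mid","dropper_mid","clear_mid","timer","stopper"]:
        print(t,[(np.round(d["bbox"]).tolist(),round(d["conf"],2)) for d in nets.find_in(c,t)][:5])
s=sense();print(s["time_s"],s["tcp_pos"],s["tcp_rot"],s["opening"])
E
```

```text
pics
scene 459.4004821681597 [-0.11249743  0.          0.          0.          0.        ] campos [-0.483  0.63   1.076] fwd [ 0.63 -0.41 -0.66]
mat [([173.0, 208.0, 279.0, 281.0], 0.87)]
tile [([186.0, 246.0, 224.0, 279.0], 0.89)]
cork [([244.0, 223.0, 273.0, 246.0], 0.6)]
dish_mid []
amber_mid [([301.0, 198.0, 319.0, 233.0], 0.67)]
dropper_mid []
clear_mid []
timer []
stopper []
side 375.37943751785303 [-0.04300587  0.          0.          0.          0.        ] campos [ 0.569 -0.8    0.866] fwd [-0.07  0.7  -0.71]
mat [([305.0, 134.0, 358.0, 183.0], 0.94)]
tile []
cork [([305.0, 162.0, 330.0, 180.0], 0.81), ([279.0, 299.0, 292.0, 321.0], 0.39)]
dish_mid [([285.0, 228.0, 304.0, 248.0], 0.74)]
amber_mid []
dropper_mid [([313.0, 292.0, 326.0, 320.0], 0.79), ([278.0, 301.0, 293.0, 321.0], 0.78), ([303.0, 324.0, 312.0, 347.0], 0.66)]
clear_mid []
timer [([324.0, 243.0, 343.0, 263.0], 0.87)]
stopper []
wrist 342.05238798777395 [-0.05210402  0.          0.          0.          0.        ] campos [ 0.349 -0.61   0.384] fwd [-0.23 -0.1  -0.97]
mat []
tile []
cork []
dish_mid []
amber_mid []
dropper_mid []
clear_mid []
timer []
stopper []
1.5 [ 0.28466688 -0.63952544  0.22491075] [[ 4.06646832e-01 -9.13585439e-01  8.08069884e-06]
 [-9.13585439e-01 -4.06646831e-01  3.29979997e-05]
 [-2.68605015e-05 -2.08009408e-05 -9.99999999e-01]] 0.09111928182479316
```

View pics/scene0.png

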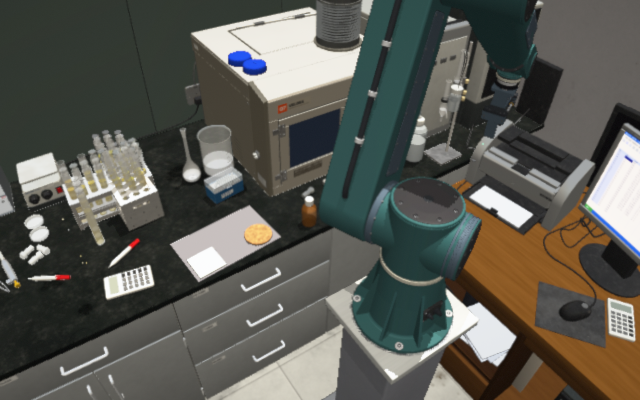

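View pics/side0.png

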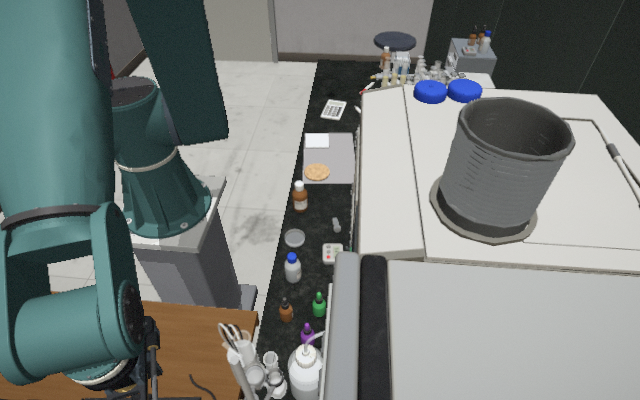

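View pics/wrist0.png

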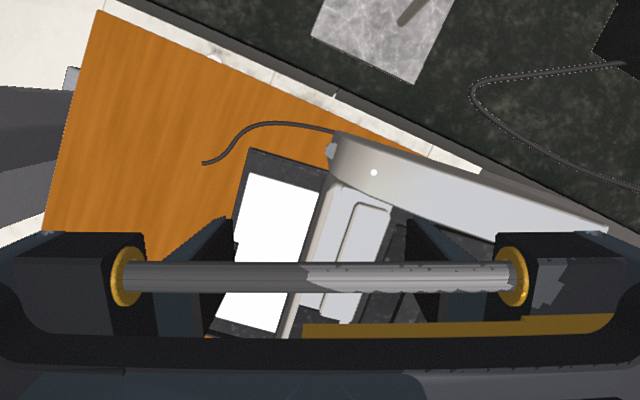

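Scene: the amber bottle stands at (310,211), tile at (206,262), cork at (258,234). Side: the amber bottle is at (300,196), dish (295,238), clear bottle with blue cap (292,268), timer (333,253), stopper (336,225). Candidates for the dropper are brown (286,310), green (319,304) and purple (307,333); I choose the brown one. I'll check with a crop and localise.

```bash
cat > h.py <<'E'
from bench import bot, kinematics, sense, eyes, nets
import cv2,numpy as np
def ray(c,pts,k=None):
    k=k or eyes.calibration(c); K=np.array([[k["fx"],0,k["cx"]],[0,k["fy"],k["cy"]],[0,0,1]])
    R=cv2.Rodrigues(np.array(k["rvec"]))[0]; n=cv2.undistortPoints(np.array(pts,float).reshape(-1,1,2),K,np.array(k["dist"])).reshape(-1,2)
    return -R.T@np.array(k["tvec"]).ravel(), np.c_[n,np.ones(len(n))]@R
def plane(c,pts,z,k=None):
    o,d=ray(c,pts,k); return o+d*((z-o[2])/d[:,2])[:,None]
def proj(c,P,k=None):
    k=k or eyes.calibration(c); K=np.array([[k["fx"],0,k["cx"]],[0,k["fy"],k["cy"]],[0,0,1]])
    return cv2.projectPoints(np.array(P,float).reshape(-1,1,3),np.array(k["rvec"]),np.array(k["tvec"]),K,np.array(k["dist"]))[0].reshape(-1,2)
def save(im,n,box=None,s=1):
    if box: im=im[box[1]:box[3],box[0]:box[2]]
    cv2.imwrite("pics/"+n,cv2.resize(im,None,fx=s,fy=s,interpolation=cv2.INTER_CUBIC)[:,:,::-1])
def down(yaw): # jaw axis at yaw
    c,s=np.cos(yaw),np.sin(yaw); return np.array([[c,s,0],[s,-c,0],[0,0,-1.]])
E
python3 - <<'E'
from h import *
im=eyes.get_image("side"); save(im,"side1.png",(255,120,375,360),2.5)
print(plane("side",[[293,281],[286,320],[319,316],[307,344]],0).round(3).tolist())
print(plane("side",[[295,238],[333,253],[336,225],[300,211]],0.01).round(3).tolist())
print("amber scene",plane("scene",[[309,226]],0).round(3).tolist())
print("mat corners side",plane("side",[[305,134],[351,133],[354,183],[304,183]],0.003).round(3).tolist())
print("mat scene",plane("scene",[[171,244],[245,207],[281,237],[205,279]],0.003).round(3).tolist())
s=sense()
E
```

```text
[[0.447, -0.247, 0.0], [0.445, -0.361, 0.0], [0.526, -0.343, 0.0], [0.504, -0.418, 0.0]]
[[0.433, -0.106, 0.01], [0.548, -0.15, 0.01], [0.55, -0.044, 0.01], [0.434, 0.005, 0.01]]
amber scene [[0.413, 0.041, 0.0]]
mat corners side [[0.398, 0.432, 0.003], [0.58, 0.455, 0.003], [0.6, 0.159, 0.003], [0.429, 0.144, 0.003]]
mat scene [[0.579, 0.458, 0.003], [0.607, 0.178, 0.003], [0.417, 0.146, 0.003], [0.391, 0.422, 0.003]]
```

View pics/side1.png

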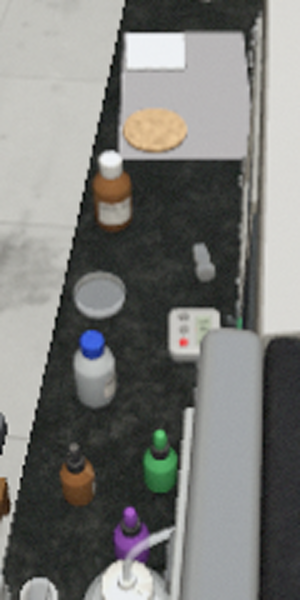

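The crop confirms it: brown dropper at about (286,310) in side, with green and purple beside it as decoys. Next, wrist views from above.

Run:
```python
from h import *
R=down(np.pi/2)
import itertools
for p in [(0.40,-0.42,0.33),(0.44,-0.17,0.35)]:
    print(kinematics.solve_ik(p,R))
bot.movel((0.36,-0.45,0.33),0.3,R)
bot.movel((0.44,-0.17,0.35),0.3)
k=eyes.calibration("wrist"); im=eyes.get_image("wrist"); save(im,"w1.png")
RR=cv2.Rodrigues(np.array(k["rvec"]))[0]; print("cam",-RR.T@np.array(k["tvec"]))
for t in ["cork","dish_mid","amber_mid","dropper_mid","clear_mid","timer","stopper"]:
    print(t,[(np.round(d["bbox"]).tolist(),round(d["conf"],2)) for d in nets.find_in("wrist",t)][:5])
np.save("k1.npy",k,allow_pickle=True)
s=sense();print(s["time_s"],s["tcp_pos"],s["joint_positions"])
```

```text
[-8.49966799e-01  7.74197103e-02  1.90486441e+00 -4.44089210e-16
  1.15930853e+00 -2.42076313e+00]
[-4.18111913e-01 -1.41281106e-01  2.07965598e+00 -4.44089210e-16
  1.20321777e+00 -1.98890824e+00]
cam [ 0.37108986 -0.16947545  0.50929823]
cork [([534.0, 153.0, 590.0, 210.0], 0.71), ([172.0, 154.0, 208.0, 181.0], 0.6)]
dish_mid [([345.0, 132.0, 385.0, 177.0], 0.91)]
amber_mid [([438.0, 138.0, 499.0, 178.0], 0.74), ([343.0, 138.0, 388.0, 177.0], 0.58)]
dropper_mid [([134.0, 198.0, 174.0, 223.0], 0.93), ([171.0, 154.0, 209.0, 185.0], 0.75), ([193.0, 204.0, 226.0, 230.0], 0.7)]
clear_mid [([261.0, 150.0, 292.0, 184.0], 0.65), ([311.0, 214.0, 353.0, 251.0], 0.41)]
timer [([313.0, 214.0, 355.0, 250.0], 0.58), ([262.0, 149.0, 290.0, 183.0], 0.29)]
stopper [([439.0, 138.0, 502.0, 184.0], 0.2)]
5.95 [ 0.43989634 -0.17035081  0.34991778] [-4.18871481e-01 -1.41052520e-01  2.07960955e+00 -1.99552944e-05
  1.20322157e+00 -1.98900973e+00]
```

View pics/w1.png

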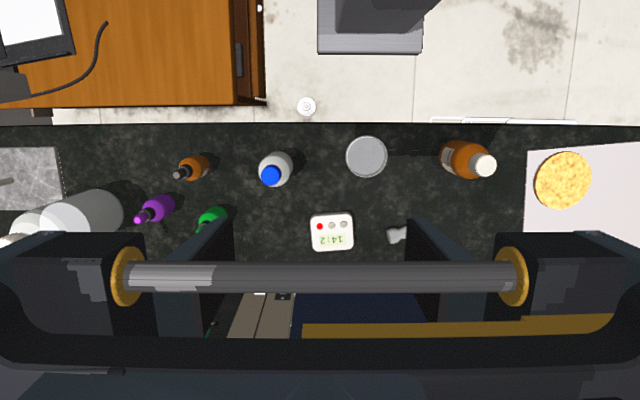

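Run:
```python
from h import *
im=cv2.imread("pics/w1.png")[:,:,::-1]; save(im,"w1c.png",(160,125,400,260),3.3)
save(im,"w1d.png",(400,125,640,260),3.3)
```

```text
(no output)
```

View pics/w1c.png

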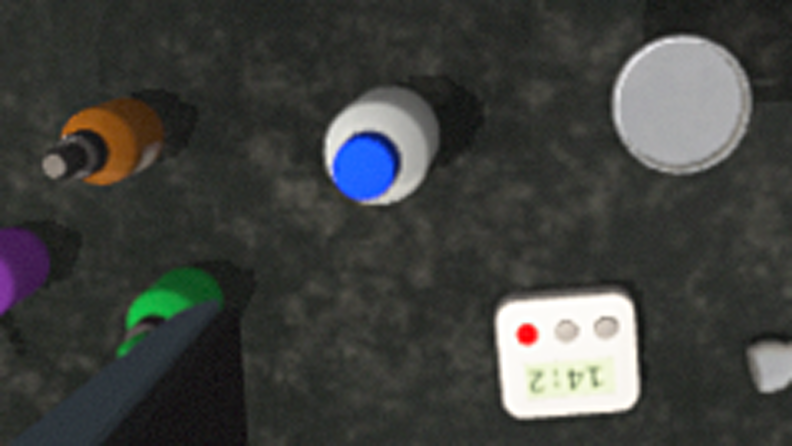

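View pics/w1d.png

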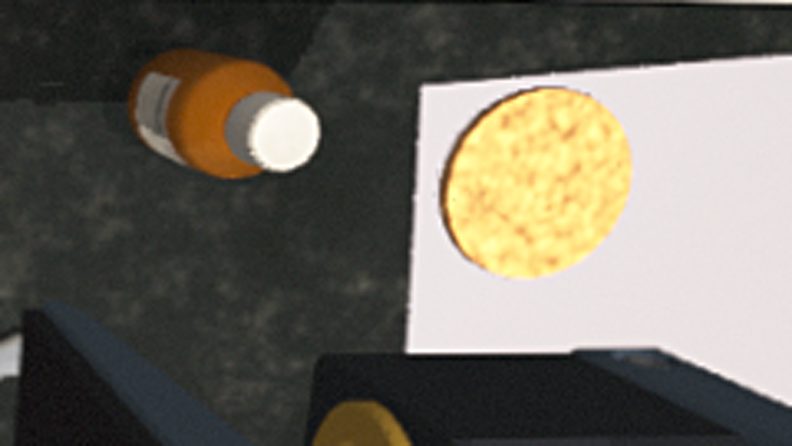

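Run:
```python
from h import *
k=np.load("k1.npy",allow_pickle=True).item()
px=dict(amber=((486,165.2),.106,.024,.07,.014),clear=((270,175.7),.095,.0215,.06,.0125),dropper=((176.7,174.7),.088,.0165,.05,.005),dish=((366.4,156.5),.014,.03,.014,.03),cork=((562.7,180.2),.011,.045,.011,.045))
im=cv2.resize(cv2.imread("pics/w1.png"),None,fx=3,fy=3,interpolation=cv2.INTER_CUBIC)
a=np.linspace(0,2*np.pi,60)
for n,(p,z,r,zb,rc) in px.items():
    P=plane("wrist",[p],z,k)[0]; print(n,P.round(4))
    for (rr,zz) in [(r,0),(r,zb),(rc,z)]:
        q=proj("wrist",np.c_[P[0]+rr*np.cos(a),P[1]+rr*np.sin(a),a*0+zz],k)
        cv2.polylines(im,[np.round((q+.5)*3-.5).astype(int)],True,(0,255,255),1)
cv2.imwrite("pics/ov1.png",im[370:670,470:1270]); cv2.imwrite("pics/ov2.png",im[370:670,1120:1920])
bot.movel((0.47,0.33,0.36),0.35)
k=eyes.calibration("wrist"); im=eyes.get_image("wrist"); save(im,"w2.png"); np.save("k2.npy",k,allow_pickle=True)
for t in ["mat","tile","cork"]: print(t,[(np.round(d["bbox"]).tolist(),round(d["conf"],2)) for d in nets.find_in("wrist",t)][:3])
print(sense()["time_s"])
```

```text
amber [0.4304 0.0303 0.106 ]
clear [ 0.4455 -0.2304  0.095 ]
dropper [ 0.4452 -0.3495  0.088 ]
dish [ 0.4318 -0.1016  0.014 ]
cork [0.4665 0.2006 0.011 ]
mat [([198.0, 109.0, 399.0, 244.0], 0.66)]
tile [([327.0, 114.0, 389.0, 182.0], 0.57)]
cork [([204.0, 129.0, 265.0, 193.0], 0.8)]
7.775
```

View pics/ov1.png

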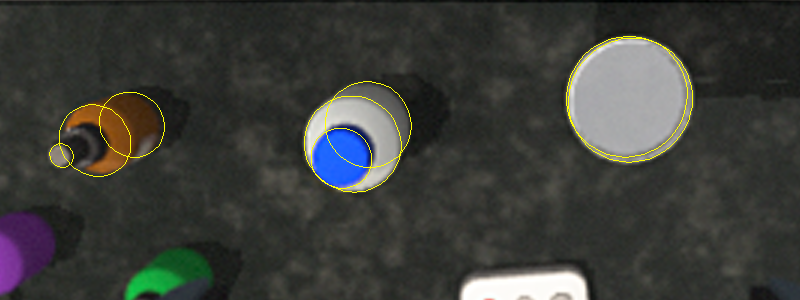

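View pics/ov2.png

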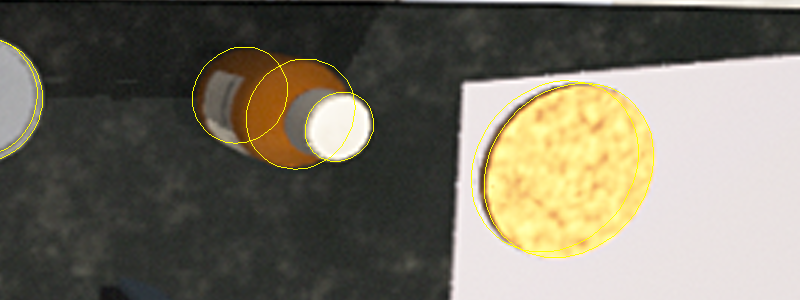

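View pics/w2.png

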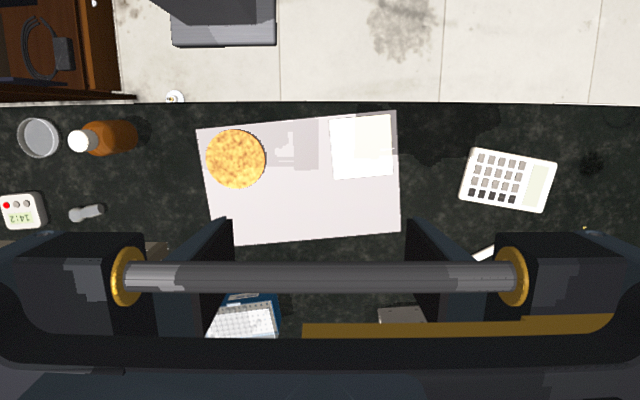

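Run:
```python
from h import *
im=cv2.imread("pics/w2.png")[:,:,::-1]; save(im,"w2c.png",(185,95,425,255),3.3)
save(im,"w2d.png",(10,100,150,180),5)
```

```text
(no output)
```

View pics/w2c.png

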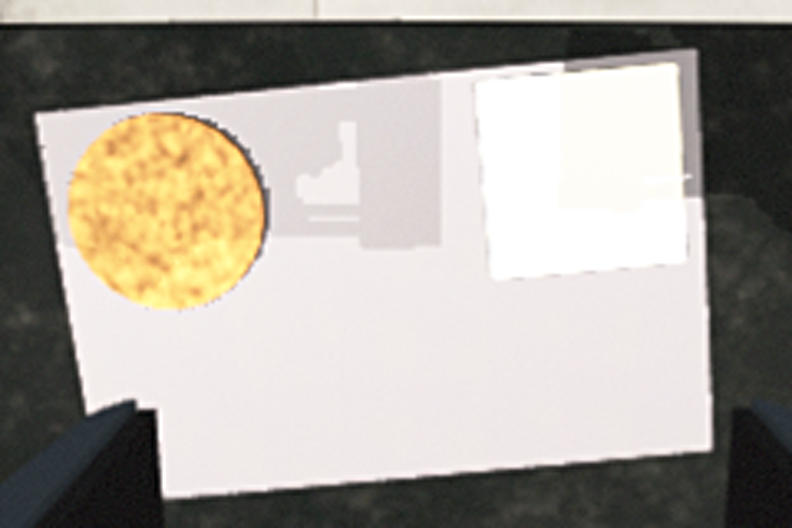

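View pics/w2d.png

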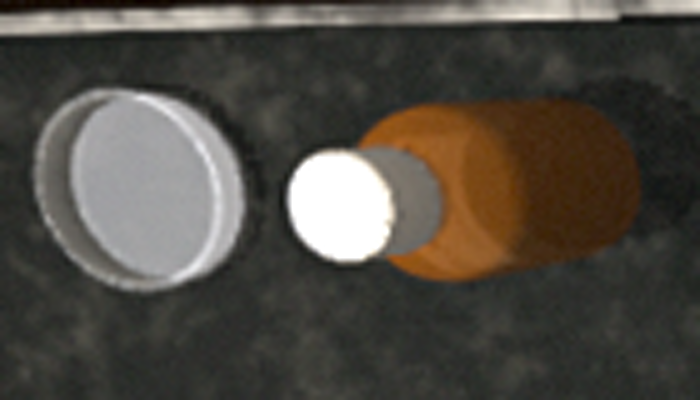

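Run:
```python
from h import *
k=np.load("k2.npy",allow_pickle=True).item()
f=lambda L:np.array(L)/3.3+[185,95]
M=plane("wrist",f([(36,113),(696,49),(712,451)]),.003,k)[:,:2]
T=plane("wrist",f([(476,80),(679,63),(687,261),(493,279)]),.009,k)[:,:2]
C=plane("wrist",f([(167,211)]),.011,k)[0,:2]
print(M.round(4).tolist()); print(T.round(4).tolist(),T.mean(0)); print("cork",C)
print("mat yaws",[np.arctan2(-(M[1]-M[0])[0],(M[1]-M[0])[1]),np.arctan2(*(M[2]-M[1])[::-1])],np.linalg.norm(M[1]-M[0]),np.linalg.norm(M[2]-M[1]),"mid",(M[0]+M[2])/2)
d=T.mean(0)-C; print("tile-cork",np.linalg.norm(d),np.arctan2(-d[0],d[1]))
print("amber",plane("wrist",[(78.2,141.2)],.106,k)[0],"dish",plane("wrist",[(37.8,137.8)],.014,k)[0])
```

```text
[[0.4234, 0.1453], [0.396, 0.4421], [0.5849, 0.4598]]
[[0.4096, 0.3441], [0.4021, 0.4335], [0.4905, 0.4414], [0.499, 0.3524]] [0.4503075  0.39287261]
cork [0.46708662 0.20450436]
mat yaws [np.float64(0.09195582211407999), np.float64(0.09371708551034157)] 0.29803879156604046 0.1896982288005789 mid [0.50410555 0.30257326]
tile-cork 0.18911408219543935 0.08884168446854855
amber [0.43152759 0.03310662 0.106     ] dish [ 0.432113   -0.09738809  0.014     ]
```

```bash
cat >> h.py <<'E'
Y=np.pi/2
tile=np.array([.450,.393]);cork=np.array([.4674,.2038]);drop=np.array([.4587,.2984]);clear=np.array([.5361,.4009])
def st(m):
    s=sense();print(m,round(s["time_s"],2),s["tcp_pos"].round(4) if hasattr(s["tcp_pos"],"round") else s["tcp_pos"],"open",round(s["opening"],4),"F",np.round(s["wrist_force"],1))
def pick(xy,z,sq,hi=.22,yaw=Y):
    bot.movel((*xy,hi),.4,down(yaw)); bot.movel((*xy,z+.06),.25); bot.movel((*xy,z),.1); st("at")
    bot.close_gripper(sq); st("closed")
    bot.movel((*xy,z+.03),.08); bot.movel((*xy,hi),.25); st("lifted")
def place(xy,z,hi=.22,yaw=Y):
    bot.movel((*xy,hi),.3,down(yaw)); bot.movel((*xy,z+.03),.2); bot.movel((*xy,z+.001),.05); st("down")
    bot.sleep(.2); bot.open_jaws(); st("open"); bot.movel((*xy,z+.05),.12); bot.movel((*xy,hi),.3)
E
python3 - <<'E'
from h import *
for p in [(.432,-.0995,.014),(.432,-.0995,.22),(.431,.0315,.047),(.431,.0315,.22),(.4455,-.2305,.037),(.445,-.35,.03),(*drop,.03),(*clear,.03)]: print(kinematics.solve_ik(p,down(Y)) is not None)
pick((.432,-.0995),.014,8)
save(eyes.get_image("side"),"s2.png",(255,20,375,360),2)
save(eyes.get_image("wrist"),"w3.png")
E
```

```text
True
True
True
True
True
True
True
True
at 10.71 [ 0.4324 -0.0996  0.0145] open 0.0914 F [ 0.3 -0.   0.5]
closed 11.3 [ 0.4321 -0.0995  0.0141] open 0.059 F [-1.1  1.   5. ]
lifted 12.68 [ 0.4313 -0.0993  0.2186] open 0.0592 F [ 1.1  0.1 -0.3]
```

View pics/w3.png

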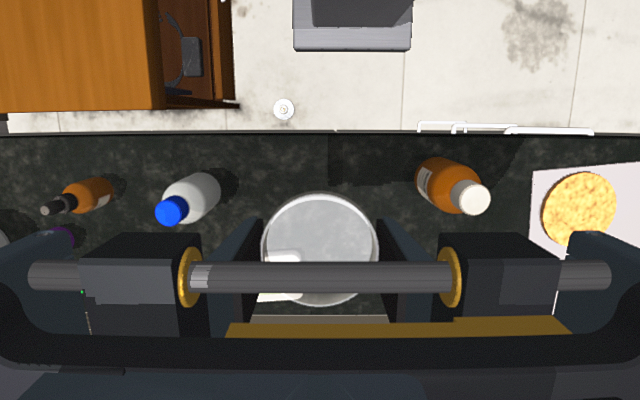

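The picture shows the dish held flat between the fingers at (318,250), with the amber bottle standing at (450,185). I'll place the dish next, then move the amber bottle.

Run:
```python
from h import *
place(tile,.023)
save(eyes.get_image("wrist"),"w4.png")
pick((.431,.0315),.048,20)
save(eyes.get_image("wrist"),"w5.png")
```

```text
down 16.28 [0.45   0.393  0.0238] open 0.0588 F [-0.1 -0.1 -0.6]
open 17.14 [0.45  0.393 0.024] open 0.0914 F [ 0.   0.2 -0.3]
at 20.99 [0.4314 0.0315 0.0486] open 0.0913 F [-0.8 -0.2  0. ]
closed 21.73 [0.4311 0.0315 0.048 ] open 0.0476 F [-0.   0.3  1.3]
lifted 22.97 [0.4303 0.0315 0.2186] open 0.0478 F [-0.6 -0.  -1.8]
```

View pics/w4.png

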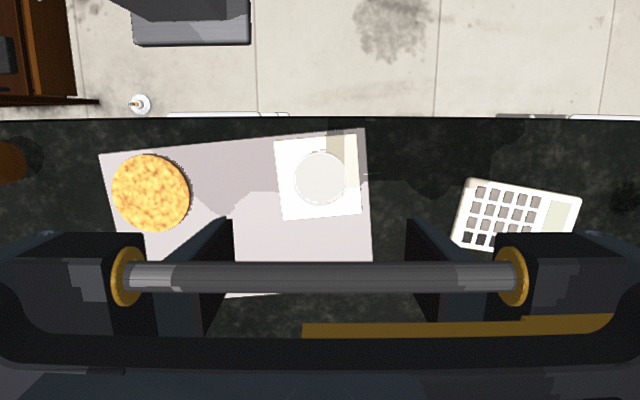

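View pics/w5.png

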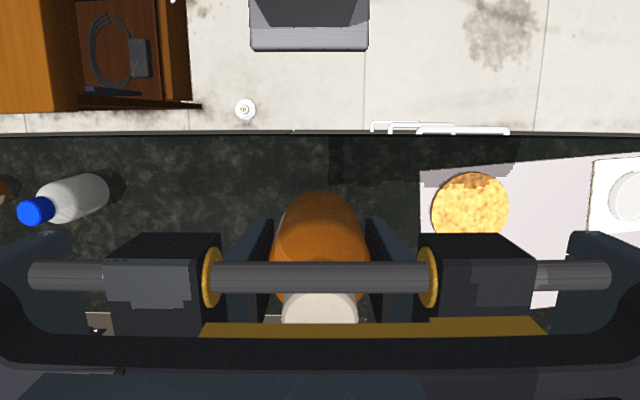

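Dish sits centred on the tile at (319,178); the amber bottle is held upright at (318,240).

Run:
```python
from h import *
place(cork,.059)
save(eyes.get_image("wrist"),"w6.png")
bot.movel((.445,-.2,.22),.4)
pick((.445,-.350),.030,15)
save(eyes.get_image("wrist"),"w7.png")
```

```text
down 25.29 [0.4673 0.2038 0.0597] open 0.048 F [ 0.1  0.7 -1.6]
open 26.29 [0.4674 0.2038 0.06  ] open 0.0911 F [-0.1  0.2 -0.1]
at 30.68 [ 0.4452 -0.3502  0.0304] open 0.0914 F [-0.5 -1.2 -0.4]
closed 31.61 [ 0.445 -0.35   0.03 ] open 0.0329 F [-0.3  0.3 -0.3]
lifted 32.92 [ 0.4444 -0.3495  0.2185] open 0.0324 F [-0.6 -0.6 -1. ]
```

View pics/w6.png

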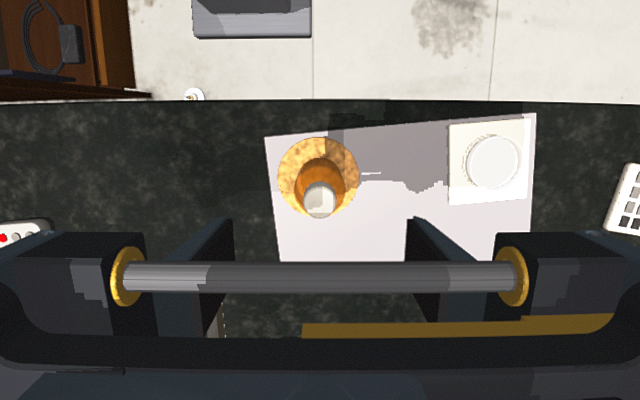

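View pics/w7.png

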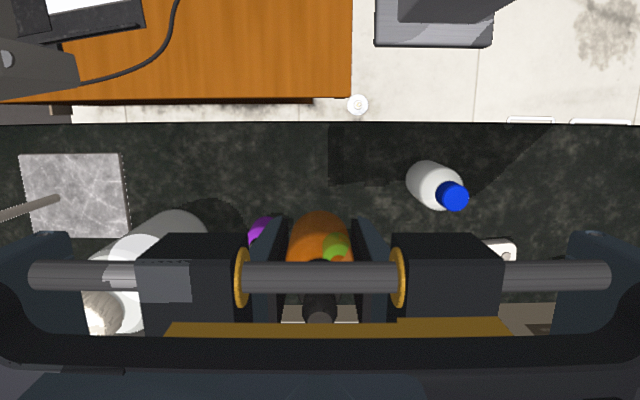

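Amber stands on the cork at (318,185) and the brown dropper is in the jaws. Placing the dropper with the jaws along the mat's depth, then the clear bottle.

Run:
```python
from h import *
bot.movel((.46,.05,.22),.3,down(Y))
place(drop,.033,yaw=.092)
st("after")
bot.movel((.46,.15,.24),.3,down(Y))
save(eyes.get_image("wrist"),"w8.png")
bot.movel((.4455,-.1,.22),.4)
pick((.4455,-.2305),.037,18)
save(eyes.get_image("wrist"),"w9.png")
```

```text
down 37.88 [0.4586 0.2984 0.0337] open 0.0327 F [ 0.4  0.2 -0.8]
open 39.07 [0.4587 0.2984 0.034 ] open 0.0909 F [ 0.4 -0.4  0.1]
after 40.23 [0.4584 0.2982 0.2195] open 0.0912 F [ 0.3 -0.3  0.2]
at 44.69 [ 0.4459 -0.2307  0.0375] open 0.091 F [0.8 0.1 0.3]
closed 45.48 [ 0.4455 -0.2305  0.037 ] open 0.0429 F [-0.1  0.1  0.6]
lifted 46.77 [ 0.4448 -0.2301  0.2186] open 0.0425 F [ 0.5  0.6 -0.9]
```

View pics/w8.png

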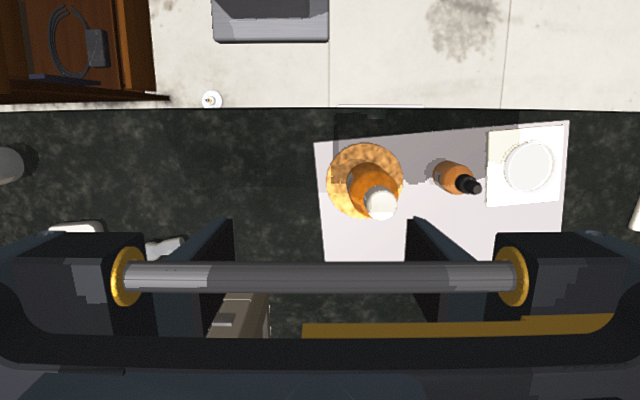

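View pics/w9.png

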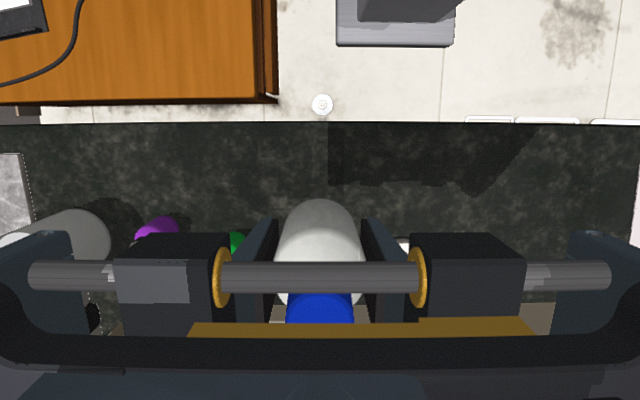

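Dropper stands at (455,178) between cork and tile, and the clear bottle is held at (318,250).

Run:
```python
from h import *
bot.movel((.46,.05,.22),.35); bot.movel((.46,.25,.22),.35)
place(clear,.040)
bot.movel((.47,.30,.36),.3)
k=eyes.calibration("wrist"); im=eyes.get_image("wrist"); np.save("k10.npy",k,allow_pickle=True); save(im,"w10.png"); save(im,"w10c.png",(185,90,425,250),3.3)
save(eyes.get_image("scene"),"sc10.png",(160,180,340,290),4)
save(eyes.get_image("side"),"sd10.png",(255,110,375,360),2.4)
st("")
```

```text
down 50.86 [0.536  0.4009 0.0407] open 0.0428 F [-0.4  0.2 -1.4]
open 51.92 [0.5361 0.4009 0.041 ] open 0.091 F [0.2 0.1 1.4]
 53.98 [0.4699 0.3003 0.3579] open 0.091 F [-0.2  0.4 -0.1]
```

View pics/w10.png

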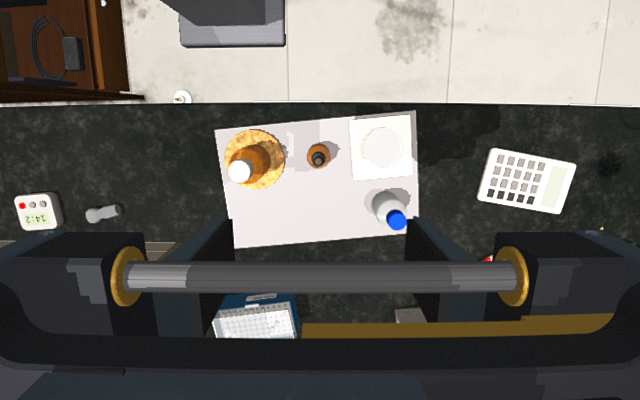

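View pics/w10c.png

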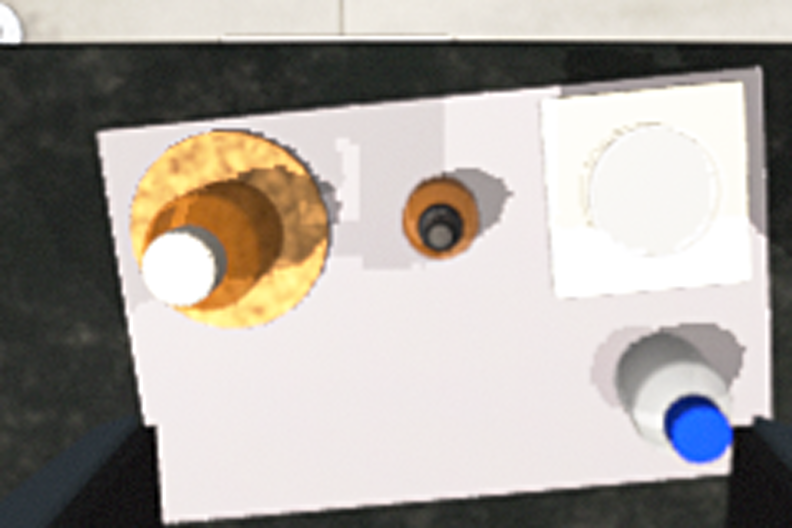

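View pics/sc10.png

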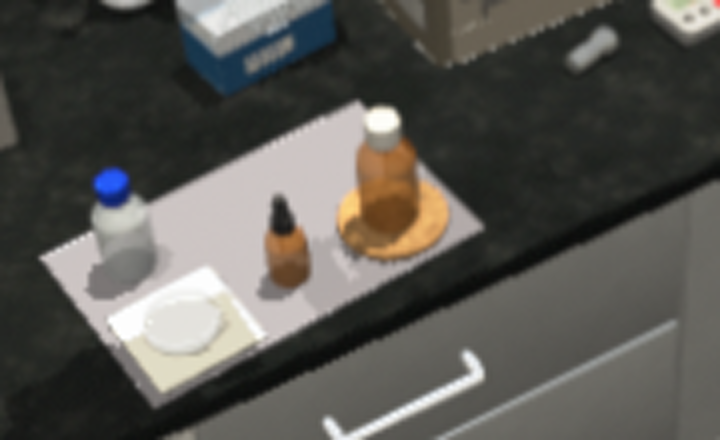

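View pics/sd10.png

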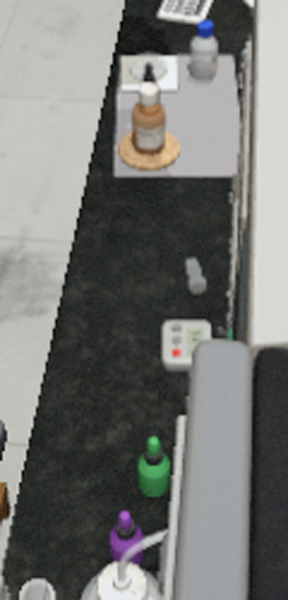

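All upright. Measuring positions in the same image.

Run:
```python
from h import *
k=np.load("k10.npy",allow_pickle=True).item()
f=lambda L:np.array(L)/3.3+[185,90]
g=lambda p,z:plane("wrist",f([p]),z,k)[0,:2]
T=np.mean([g(p,.009) for p in [(541,98),(744,82),(752,277),(558,299)]],0)
C=g((230,229),.011); d=T-C; y=d/np.linalg.norm(d); x=np.array([y[1],-y[0]])
print("T",T,"C",C,np.linalg.norm(d))
fr=lambda v:(np.dot(v,x).round(4),np.dot(v,y).round(4))
print("dish",fr(g((655,189),.023)-T))
print("amber",fr(g((179,267),.117)-C))
print("drop",fr(g((439,233),.091)-(T+C)/2))
print("clear",fr(g((698,430),.098)-T))
```

```text
T [0.45006174 0.39276291] C [0.46698725 0.20432114] 0.18920035096139876
dish (np.float64(-0.0021), np.float64(0.0003))
amber (np.float64(0.0001), np.float64(0.0012))
drop (np.float64(-0.0002), np.float64(0.0005))
clear (np.float64(0.0845), np.float64(-0.0003))
```

All are well within tolerance and the arm is clear at z ≈ 0.36, so I'm handing in.

Run:
```python
from h import *
bot.sleep(.3); st("final"); bot.sign_off()
```

```text
final 54.28 [0.47   0.3002 0.3596] open 0.0912 F [-0.5 -0.3 -0.5]
the job is handed in; nothing more can be done
```

The station is set up, and I handed the job in at 54 s of the 128 s allowed. The dish is on the tile, the large amber bottle on the cork, the brown dropper halfway between them, and the clear bottle behind the tile.

Last wrist-camera check before hand-in:

| Item | Measured position | Allowed |
|---|---|---|
| Dish | 2 mm from the tile's middle | within 13 mm |
| Amber bottle | 1 mm from the cork's middle | within 13 mm |
| Dropper | under 1 mm from the midpoint | within 15 mm |
| Clear bottle | 84.5 mm behind the tile's middle (gap about 18 mm), on its centre line to under 1 mm | 71.5–101.5 mm, within 15 mm |

- **Upright and undisturbed:** all four things look upright in the wrist, scene and side pictures. The timer, the stopper and the green and purple look-alikes appear where they were, judged by eye rather than measured.
- **Arm:** the gripper was open and empty, about 0.36 m up, with wrist force near zero.
- **Disagreement:** the first two wrist views differed by 3–4 mm in y. That is well inside the tolerances. No check failed.

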